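Fit the control knob on its D-shaft and turn it to the stop

TASK

The control knob has come off the small grey unit. Put the loose bar-shaped knob back on the unit's bare shaft: find by feel how it must be turned for the flat in its bore to meet the flat of the shaft, push it on until it snaps fully home on the panel, then turn it clockwise to its end stop, so that its pointed end is at the long stop line, and let go. Be gentle with the shaft, whose contacts with the knob must never add up to more than 70 N, and leave the other things on the bench where they are.

Things in the scene. Friction and masses are not known exactly. Their poses are not given: they have to be found in the camera images.
- knob_mid (a point): Centre of the loose black knob, 15 mm above its underside; it stands upright. 30 mm tall: round skirt 54 mm across, 6 mm high, and on it a bar-shaped grip along x, 30 mm wide (y), 6 to 30 mm above the underside, with upright flat sides from x = -12 to +16 mm. The bar's +x end (30 mm from the axis) is pointed, with a white line; the -x end is round. z is up. About 80 g.
- knob: The same knob; origin at the centre of its underside. From below a D-bore 20 mm deep: 19 mm across, its flat wall 5.5 mm from the axis on the +x side (towards the pointed end). It goes on the shaft only if the pointed end points the way the shaft's flat faces, within about 6 degrees. A lip in the bore snaps under two sprung balls on the shaft.
- shaft_tip (a point): Centre of the top end of the upright steel shaft, 19 mm above the bezel. The frame is fixed to the unit and does NOT turn with the shaft; z up. Shaft 18 mm across, one flat 5 mm from the axis, round back bevelled 1 mm at the top; 0.5 mm play all round. At the start the flat faces an unmeasured direction 6 to 66 degrees counter-clockwise (from above) of x: press with 3 to 6 N and turn the knob until it drops.
- shaft_foot (a point): Point on the shaft's axis on the bezel, 19 mm below shaft_tip, same axes. With the knob home its underside lies here (knob_mid 15 mm above). Once aligned the knob slides down freely until about 10 mm from home; pushing past the sprung balls takes 10 to 15 N; about 3 mm from home it snaps. The shaft turns stiffly (0.03 N m), is not turned by light pressing and stays where left.
- stop_mark (a point): Middle of the long black stop line on the top panel, 41 mm from the shaft's axis, 2 mm below the bezel. Its x axis points outward along the line (20 degrees clockwise of the unit's x axis, from above), z up. Turned clockwise against the shaft's end stop, the fitted knob points at this line (give or take 7 degrees of play in the bore), 0.45 to 1.5 rad from where it goes on.
- unit: Small grey instrument box that carries the shaft, 120 (x) x 110 (y) mm, fixed to the bench; origin at the centre of its underside, straight below the shaft; the round dark bezel (60 mm across) on its top is 54 mm up. x points away from its front, where two terminals stand out. Pushes under 25 N and turning moments under 0.2 N m keep the contact forces within the 70 N allowed.
- solder_spool_mid (a point): Bystander: spool of solder, 53 mm across, 40 mm high; its centre.
- tape_black_mid (a point): Bystander: roll of black tape, 48 mm across, 16 mm high; its centre.
- spare_knob_mid (a point): Bystander: a smaller round black knob, 31 mm across, 17 mm high, which does not fit; its centre.
- pliers_needle_mid (a point): Bystander: needle-nose pliers lying flat, 165 mm long, 11 mm high; their centre.
Not all that is in view belongs to the job. What is shaped like the knob but orange or yellow is not meant.

How it is judged:
On the way, in this order (a step that is already met when the one before it is completed fails the run):
1. the knob is snapped fully home on the shaft (z of knob_mid in the frame of shaft_foot below 0.0167 m and horizontal distance between knob_mid and shaft_foot below 0.002 m and angle between knob_mid's own z axis and vertical below 0.07 rad), for 0.2 s.
2. the knob is turned clockwise to its stop (angle between the x axis of knob_mid and the x axis of stop_mark, either way round below 0.22 rad), for 0.2 s.
At the end, for the whole second after the job is handed in: The knob is home on the shaft (underside within 1.7 mm of the bezel, within 2 mm of the shaft's axis, upright within 4 degrees), its pointed end within 12 degrees of the stop line, at rest and released (all of step 1 and angle between the x axis of knob_mid and the x axis of stop_mark, either way round below 0.22 rad and linear speed of knob below 0.01 m/s); the robot touches nothing.
It fails at once if the contacts of the knob with the unit and its shaft add up to more than 70 N (contact force between knob and unit above 70 N).
It fails at once if the arm or fingers strike the unit (contact force between any of the fingers, the arm and unit above 70 N).
It fails at once if a bystander is moved more than 30 mm (distance of any of solder_spool_mid, tape_black_mid, spare_knob_mid, pliers_needle_mid from where it was at the start of the episode above 0.03 m).
It also fails if it takes over 72 s, if anything falls off the work surface, if the arm or the gripper's body presses on something with over 40 N, if the wrist force passes 120 N, or if a joint passes its speed limit or range.

ROBOT

A 6-joint arm with a two-finger parallel gripper is mounted at the origin on a cart in front of the work surface, level with it; the furniture and walls round the work are solid. World frame = base frame: x ahead of the robot, y to its left, z up, the work surface at z = 0. Lengths are in m, angles in rad, forces in N, time in s.
With the tool pointing down it reaches from about 0.275 to 0.75 m from the base axis. Payload 10.2 kg.
Tool frame: the origin (TCP) lies on the centre line of the jaws, within the pads' length; the fingertips stand 25 mm ahead of it and the grasp point (between the pads) lies 6 mm ahead of it; z points along the fingers, y is the direction in which the jaws open and shut (so a half turn about z gives the same grasp; the last joint's range is limited). The gripper opens to 88 mm and grips with 3 to 60 N. Pads are 18 mm wide; open, the fingers measure 123 mm over their backs; the gripper's body (75 mm by 187 mm) begins 45 mm behind the grasp point.
Start: joints at [-0.223, 0.313, 1.498, -0, 1.331, -0.223], TCP at [0.525, -0, 0.264] pointing down, gripper open.
Joint ranges: [-2.94, 2.94], [-0.97, 2.17], [0.19, 2.56], [-1.23, 4.37], [0.02, 3.11], [-2.88, 2.88]. Speed limits (rad/s): [2.39, 2.39, 3.01, 3.14, 3.14, 3.14].

INTERFACE

Orientations are given as a 3x3 rotation matrix whose columns are the frame's x, y, z axes.
In Python, from rig import arm gives the robot as it stands. The module is installed in compiled form; this text tells all that it offers.
- The arm moves only by the tool send_rows, never from a script. Its argument "commands" is a list of rows, each a list of 3 entries, a list of its own where there are three numbers: the shift along the world's x, y, z in mm, then the turn, a rotation vector about the world's x, y, z in degrees, then the opening, from 0 (shut) to 1 (fully open). A call has 1 to 8 rows; each row is the pose to reach, as a shift and turn from the pose commanded when the call began; what a row does not reach only later rows make up. A row lasts 1/10 s, in which the tool goes at most 50 mm and 8.59 degrees, less where a joint would pass 70% of its speed; a pose out of reach is approached as far as the arm can. A call with a gripper value outside its range is refused whole. The fingers move at their own pace and stop on an object; the grip force is fixed at half the most. Time passes only in rows, so rows that repeat a pose let the fingers close. It gives the time, the measured TCP pose, the force and the opening at its end, in the units of the state.
- arm.state(): the state, without advancing time (a new reading comes with each control period).
- arm.camera(name): name is "scene" or "top" or "wrist"; returns a dict with "image" (480x640x3 uint8, red, green, blue), "range_z" (480x640 float32, m along the optical axis (not along the pixel's ray), 0 where there is no reading), "fx", "fy", "cx", "cy" (pixels), "world_from_camera" (4x4, takes a point from camera to world coordinates). Camera axes: x right, y down, z forward; pixel columns grow to the right and rows downward; lengths in m; the calibration is good to about 2 mm. A picture is of the moment at which its call begins.
- arm.finish_job(): hands the job in, once; it reports no verdict.
The state is a dict: "clock": time; "joint_pos": joint angles; "joint_vel": joint speeds; "tau": joint torques, N m; "position": TCP position; "eef_rot": TCP orientation; "force": force on the tool from outside, world axes, zero at the start; "torque": the same for the moment, N m; "grip_width": opening from 0.0 (shut) to 1.0 (fully open).
Only numpy, scipy, OpenCV 4.12 (cv2) and the standard library are available. Lean on these libraries where they do the work, as an engineer would, in place of code of your own. Each camera call takes 0.05 s, during which the arm holds its last target. There are 200 camera calls.

## Working session

There is one attempt and no reset: what is moved stays moved. The work goes in short steps, Python scripts to look and compute and a tool call to move; the robot and the scene stay as the last step left them, time stands still between calls to the robot, and variables do not carry over. Pictures are saved under pics/ and viewed, about 8 in all and at most 12, crops included, and the job is handed in when it is done.

Besides the shell and the picture viewer there is one more tool, called after "Call:" in YAML: its name, and indented under it one key for each argument. send_rows: Moves the arm, as the interface text tells. Its arguments: {"type":"object","properties":{"commands":{"type":"array","items":{"type":"array"}}},"required":["commands"]}

```bash
mkdir -p pics
cat > h.py <<'E'
from rig import arm
import numpy as np, cv2
def shot(n,f):
    c=arm.camera(n); cv2.imwrite('pics/'+f,c['image'][:,:,::-1]); np.savez('pics/'+f[:-4]+'.npz',**c); return c
def pts(c):
    v,u=np.mgrid[0:480,0:640]; z=c['range_z']
    P=np.stack([(u-c['cx'])/c['fx']*z,(v-c['cy'])/c['fy']*z,z],-1)
    T=np.array(c['world_from_camera']); return P@T[:3,:3].T+T[:3,3]
def cast(c,u,v,h):
    T=np.array(c['world_from_camera']); d=T[:3,:3]@np.array([(u-c['cx'])/c['fx'],(v-c['cy'])/c['fy'],1]); o=T[:3,3]
    return o+d*(h-o[2])/d[2]
E
python3 - <<'E'
from h import *
for n in('top','scene'):
    c=shot(n,n+'0.png'); print(n,c['fx'],np.round(c['world_from_camera'],3).tolist())
E
```

```text
top 616.8183499999168 [[-0.029, -0.995, 0.092, 0.411], [-1.0, 0.028, -0.014, 0.032], [0.011, -0.092, -0.996, 1.444], [0.0, 0.0, 0.0, 1.0]]
scene 595.1994699335855 [[0.548, 0.731, -0.406, 1.06], [0.836, -0.479, 0.267, -0.318], [0.001, -0.486, -0.874, 1.221], [0.0, 0.0, 0.0, 1.0]]
```

View pics/top0.png

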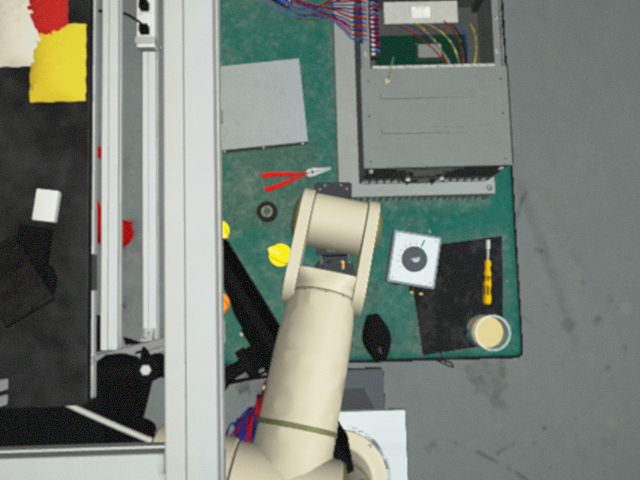

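View pics/scene0.png

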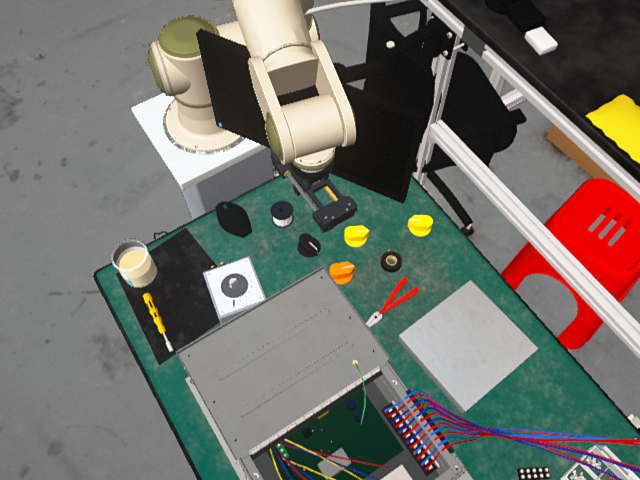

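The top view shows the unit at (414,258), with the arm hiding the knob. The scene view shows the black knob at (309,243), the unit at (235,287), the spool at (282,213), the tape at (391,261) and the pliers at (395,300).

Run:
```python
from h import *
c=dict(np.load('pics/scene0.npz')); P=pts(c)
t=dict(np.load('pics/top0.npz'));Q=pts(t)
for (u,v) in [(309,243),(309,238),(316,242),(235,287),(235,282),(220,265),(282,207)]: print('s',u,v,P[v,u].round(3))
for (u,v) in [(414,258),(414,250),(400,240),(430,280)]: print('t',u,v,Q[v,u].round(3))
w=shot('wrist','w0.png'); print(np.round(w['world_from_camera'],3).tolist(),w['fx'])
a=cv2.resize(c['image'][215:325,195:345],None,fx=4,fy=4,interpolation=3)
b=cv2.resize(t['image'][215:305,370:460],None,fx=2,fy=2,interpolation=3)
W=np.zeros((600,800,3),np.uint8); W[:440,:600]=a; W[:180,610:790]=b; W[280:520,470:790]=cv2.resize(w['image'],(320,240))
cv2.imwrite('pics/mix.png',W[:,:,::-1])
```

```text
s 309 243 [0.486 0.009 0.034]
s 309 238 [0.473 0.017 0.032]
s 316 242 [0.489 0.025 0.028]
s 235 287 [ 0.501 -0.188  0.058]
s 235 282 [ 0.498 -0.184  0.072]
s 220 265 [ 0.421 -0.187  0.028]
s 282 207 [0.371 0.007 0.039]
t 414 258 [ 0.491 -0.183  0.074]
t 414 250 [ 0.51  -0.187  0.05 ]
t 400 240 [ 0.534 -0.157  0.047]
t 430 280 [ 0.441 -0.221  0.05 ]
[[1.0, 0.001, -0.002, 0.525], [0.0, -0.96, -0.282, 0.073], [-0.002, 0.282, -0.96, 0.385], [0.0, 0.0, 0.0, 1.0]] 420.23483171941433
```

View pics/mix.png

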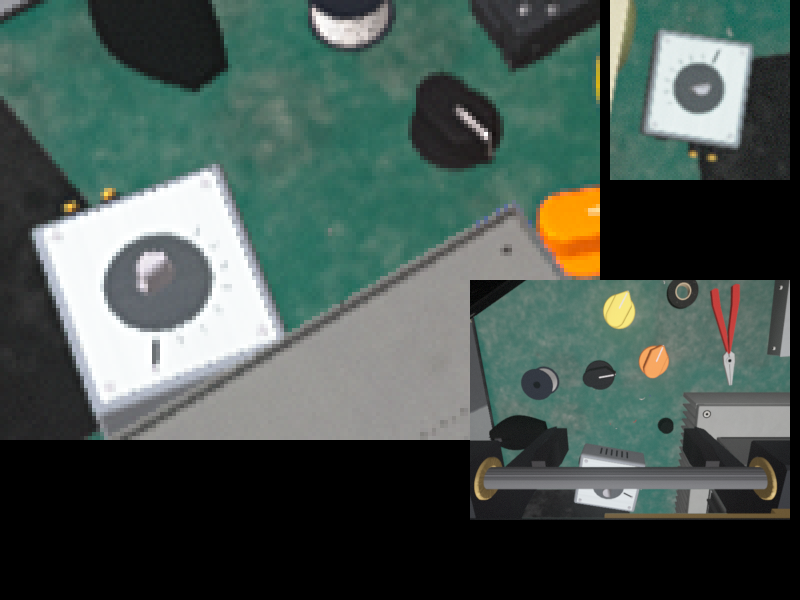

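The crop shows the knob's white line, the unit's stop line (a dark tick at about (155,352) in the crop) and the shaft. The small spare knob shows in the wrist view at about (390,290). Next I'll measure these from colour and depth masks.

Run:
```python
from h import *
def ld(n): c=dict(np.load(f'pics/{n}.npz')); return c,pts(c),c['image'].astype(int)
for n in('w0','scene0','top0'):
    c,P,I=ld(n); near=lambda x,y,r:np.hypot(P[...,0]-x,P[...,1]-y)<r
    # knob
    s=I.sum(2); m=near(.478,.01,.04)&(P[...,2]>.008)&(P[...,2]<.06)
    if m.sum()>20 and n!='top0':
        print(n,'knob all',m.sum(), np.round([P[m].min(0),P[m].max(0)],4).tolist())
        t=m&(P[...,2]>.026)
        q=np.argwhere(t)[:,::-1]; X=np.array([cast(c,u,v,.03)[:2] for u,v in q]).astype(np.float32)
        print(' top medz',np.median(P[t][:,2]),'rect',cv2.minAreaRect(X*1000))
        w=near(.478,.01,.036)&(P[...,2]>.008)&(I.min(2)>110)
        q=np.argwhere(w)[:,::-1]
        if len(q)>3:
            X=np.array([cast(c,u,v,.03)[:2] for u,v in q]); l=cv2.fitLine(X.astype(np.float32),2,0,.01,.01).ravel()
            print(' white',len(q),X.mean(0),X.min(0),X.max(0),'ang',np.degrees(np.arctan2(l[1],l[0])))
    # unit
    m=near(.491,-.187,.09)&(abs(P[...,2]-.052)<.012)
    q=np.argwhere(m&(I.min(2)>140))[:,::-1]
    if len(q)>50:
        X=np.array([cast(c,u,v,.052)[:2] for u,v in q]).astype(np.float32)
        print(n,'unit',len(q),cv2.minAreaRect(X*1000))
    b=near(.491,-.187,.05)&(s<330)&(P[...,2]>.04)
    q=np.argwhere(b)[:,::-1]; X=np.array([cast(c,u,v,.053)[:2] for u,v in q])
    if len(X): 
        M=np.zeros((480,640),np.uint8);M[b]=1; k,L,S,C=cv2.connectedComponentsWithStats(M)
        for i in range(1,k):
            if S[i,4]>4:
                vu=np.argwhere(L==i); Y=np.array([cast(c,u,v,.053)[:2] for v,u in vu]); l=cv2.fitLine(Y.astype(np.float32),2,0,.01,.01).ravel()
                print(' dark',S[i].tolist(),'mean',Y.mean(0).round(4),'circ',np.round(cv2.minEnclosingCircle((Y*1000).astype(np.float32))[0],1),'ang',np.degrees(np.arctan2(l[1],l[0])).round(1))
    m=near(.491,-.187,.03)&(P[...,2]>.066)
    if m.sum(): print(' shaft',m.sum(),P[m].mean(0).round(4),[cast(c,*np.argwhere(m).mean(0)[::-1],.073).round(4)])
```

```text
w0 knob all 2108 [[0.4506, -0.0139, 0.008], [0.507, 0.0351, 0.033]]
 top medz 0.030303338584353717 rect ((478.9974060058594, 11.690694808959961), (56.387996673583984, 30.020505905151367), 10.172255516052246)
 white 4185 [ 0.34989933 -0.19592566] [ 0.22188552 -0.23750366] [0.50750814 0.01715429] ang 17.307564
w0 unit 5362 ((492.7939147949219, -185.56130981445312), (105.9722900390625, 116.1528091430664), 79.3289794921875)
 dark [264, 419, 3, 4, 6] mean [ 0.4812 -0.1979] circ [ 481.4 -198.3] ang 66.1
 dark [279, 419, 5, 12, 30] mean [ 0.4964 -0.2011] circ [ 496.4 -202.6] ang -86.9
 dark [296, 420, 8, 10, 29] mean [ 0.5138 -0.2012] circ [ 513.3 -202.5] ang 71.8
 dark [288, 427, 3, 3, 5] mean [ 0.5036 -0.2064] circ [ 503.8 -206.7] ang -53.3
 dark [308, 426, 13, 7, 19] mean [ 0.5274 -0.2077] circ [ 527.4 -207.7] ang -31.1
 dark [293, 429, 3, 4, 6] mean [ 0.5088 -0.2095] circ [ 508.5 -209.5] ang 60.8
 dark [269, 434, 5, 3, 6] mean [ 0.4863 -0.2146] circ [ 486.6 -214.6] ang -21.3
 shaft 232 [ 0.4913 -0.1873  0.0731] [array([ 0.4913, -0.1874,  0.073 ])]
scene0 knob all 334 [[0.4521, -0.0261, 0.008], [0.5177, 0.0469, 0.0355]]
 top medz 0.030101354100345645 rect ((481.0920104980469, 9.805207252502441), (56.65917205810547, 30.913000106811523), 8.162353515625)
 white 259 [0.08152738 0.2290228 ] [-0.04014543  0.01015391] [0.50545459 0.3129906 ] ang -27.88183
scene0 unit 1937 ((496.340576171875, -188.7816925048828), (107.13923645019531, 118.56485748291016), 79.29720306396484)
 dark [221, 274, 27, 23, 392] mean [ 0.4955 -0.1879] circ [ 494.2 -187.7] ang 58.8
 shaft 51 [ 0.4938 -0.1874  0.0726] [array([ 0.4939, -0.1874,  0.073 ])]
top0 unit 1858 ((490.4869079589844, -186.25006103515625), (105.79059600830078, 115.79094696044922), 79.05359649658203)
 dark [403, 247, 23, 24, 380] mean [ 0.4905 -0.1853] circ [ 490.6 -185.9] ang 6.4
 shaft 46 [ 0.4888 -0.1858  0.0732] [array([ 0.4888, -0.1858,  0.073 ])]
```

Run:
```python
from h import *
s=arm.state(); print(s['eef_rot'],s['clock'],s['grip_width'])
c=dict(np.load('pics/scene0.npz'));P=pts(c)
for u,v in [(190,350),(250,320),(320,275),(240,400),(300,300)]: print(u,v,P[v,u].round(3))
c=dict(np.load('pics/w0.npz'));P=pts(c);I=c['image'].astype(int)
m=(P[...,2]<.05)&(np.hypot(P[...,0]-.58,P[...,1]+.05)<.03)&(P[...,2]>.01);print('spare',P[m].mean(0),m.sum())
print('knob line',[ (u,v) for u,v in [(0,0)]])
```

```text
[[-1.64003224e-05  9.99999566e-01 -9.31792770e-04]
 [ 9.99999971e-01  1.66237139e-05  2.39736521e-04]
 [ 2.39751907e-04 -9.31788811e-04 -9.99999537e-01]] 0.15 1.000234776812642
190 350 [ 0.664 -0.33   0.272]
250 320 [ 0.673 -0.221  0.274]
320 275 [ 0.667 -0.076  0.274]
240 400 [ 0.782 -0.301  0.272]
300 300 [ 0.689 -0.131  0.275]
spare [ 0.59478294 -0.07591629  0.01408858] 7
knob line [(0, 0)]
```

Call:
send_rows:
  commands:
    - [[-48,11,-60],[0,0,-80],1]
    - [[-48,11,-130],[0,0,-80],1]
    - [[-48,11,-130],[0,0,-80],1]
    - [[-48,11,-130],[0,0,-80],1]
    - [[-48,11,-130],[0,0,-80],1]
    - [[-48,11,-130],[0,0,-80],1]
    - [[-48,11,-130],[0,0,-80],1]
    - [[-48,11,-130],[0,0,-80],1]

```text
clock: 0.95
position: [0.4769, 0.011, 0.1335]
eef_rot: [[0.934, 0.357, -0.0], [0.357, -0.934, 0.0], [-0.0, -0.0, -1.0]]
force: [1.1, -0.1, 0.4]
grip_width: 1.0
```

Call:
send_rows:
  commands:
    - [[0,0,0],[0,0,-12],1]
    - [[0,0,0],[0,0,-12],1]
    - [[0,0,0],[0,0,-12],1]

```text
clock: 1.25
position: [0.4769, 0.011, 0.1336]
eef_rot: [[0.987, 0.16, -0.0], [0.16, -0.987, 0.0], [-0.0, -0.0, -1.0]]
force: [-0.4, 0.2, 0.0]
grip_width: 0.998
```

Run:
```python
from h import *
s=arm.state(); print(s['eef_rot'].round(3) if hasattr(s['eef_rot'],'round') else s['eef_rot'],s['position'],s['joint_pos'],s['force'])
c=dict(np.load('pics/scene0.npz'));P=pts(c); m=(P[...,2]>.2)&(P[...,2]<.29)&(P[...,0]>.55); print('chassis min x',np.percentile(P[m][:,0],[0.1,1,5]))
w=shot('wrist','w1.png')
```

```text
[[ 0.987  0.16  -0.   ]
 [ 0.16  -0.987  0.   ]
 [-0.    -0.    -1.   ]] [0.47690282 0.0109946  0.13357136] [-2.23231553e-01  3.62255716e-01  1.80409371e+00 -2.39869154e-06
  9.75655568e-01  1.18662620e+00] [-0.39326708  0.18176319  0.00747203]
chassis min x [0.65600165 0.65788916 0.66742122]
```

View pics/w1.png

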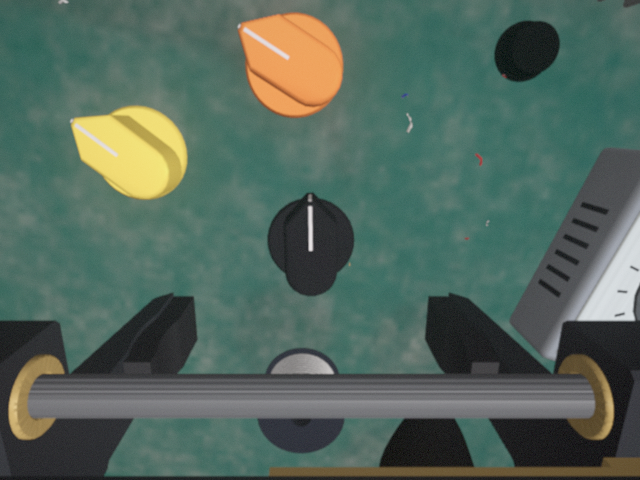

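The knob lies at (310,245) with its white line straight up the image, so it is aligned with the tool. I'll fit the skirt and line precisely.

Run:
```python
from h import *
c=dict(np.load('pics/w1.npz'));P=pts(c);I=c['image'].astype(int);s=I.sum(2)
win=np.zeros((480,640),bool);win[180:310,255:365]=1
w=win&(I.min(2)>100)
X=np.array([cast(c,u,v,.03)[:2] for v,u in np.argwhere(w)]).astype(np.float32);l=cv2.fitLine(X,2,0,.01,.01).ravel()
print('line',len(X),X.min(0),X.max(0),np.degrees(np.arctan2(l[1],l[0])),l)
t=win&(P[...,2]>.026)&(P[...,2]<.036)
X=np.array([cast(c,u,v,.03)[:2] for v,u in np.argwhere(t)]).astype(np.float32);print('top',cv2.minAreaRect(X*1000),np.median(P[t][:,2]))
k=win&(s<200)
k=win&(P[...,2]>.003)&(P[...,2]<.010)
X=np.array([cast(c,u,v,.006)[:2] for v,u in np.argwhere(k)]).astype(np.float32);print('skirt',cv2.minEnclosingCircle(X*1000))
```

```text
line 348 [ 0.4441636  -0.01206227] [0.5097703  0.01750277] 17.376347 [0.9543637  0.29864687 0.48111847 0.00976211]
top ((479.5445861816406, 11.921954154968262), (56.86030960083008, 29.364288330078125), 10.209070205688477) 0.030288763603319155
skirt ((472.33660888671875, 10.683586120605469), 53.621307373046875)
```

Call:
send_rows:
  commands:
    - [[1,0.6,-40],[0,0,1],1]
    - [[1,0.6,-80],[0,0,1],1]
    - [[1,0.6,-96],[0,0,1],1]
    - [[1,0.6,-99],[0,0,1],1]
    - [[1,0.6,-99],[0,0,1],0.2]
    - [[1,0.6,-99],[0,0,1],0.2]
    - [[1,0.6,-99],[0,0,1],0.2]
    - [[1,0.6,-99],[0,0,1],0.2]

```text
clock: 2.1
position: [0.4784, 0.0115, 0.0355]
eef_rot: [[0.984, 0.178, 0.001], [0.178, -0.984, -0.0], [0.001, 0.001, -1.0]]
force: [-0.4, -0.1, -0.2]
grip_width: 0.661
```

Call:
send_rows:
  commands:
    - [[0,0,0],[0,0,0],0.2]
    - [[0,0,0],[0,0,0],0.2]
    - [[0,0,0],[0,0,0],0.2]
    - [[0,0,0],[0,0,0],0.2]
    - [[0,0,0],[0,0,0],0.2]

```text
clock: 2.6
position: [0.478, 0.0116, 0.0348]
eef_rot: [[0.984, 0.178, -0.0], [0.178, -0.984, -0.0], [-0.0, 0.0, -1.0]]
force: [-0.7, -0.0, 1.9]
grip_width: 0.336
```

Call:
send_rows:
  commands:
    - [[0,0,40],[0,0,0],0.2]
    - [[0,0,85],[0,0,0],0.2]
    - [[-10,-40,120],[0,0,0],0.2]
    - [[-25,-85,120],[0,0,0],0.2]
    - [[-40,-125,120],[0,0,0],0.2]
    - [[-55,-165,120],[0,0,0],0.2]
    - [[-60,-198,120],[0,0,0],0.2]
    - [[-60,-198,120],[0,0,0],0.2]

```text
clock: 3.4
position: [0.4174, -0.1895, 0.1547]
eef_rot: [[0.985, 0.174, 0.0], [0.174, -0.985, -0.001], [0.0, 0.001, -1.0]]
force: [0.4, -0.1, -1.5]
grip_width: 0.335
```

Call:
send_rows:
  commands:
    - [[0,0,0],[0,0,0],0.2]
    - [[0,0,0],[0,0,0],0.2]
    - [[0,0,0],[0,0,0],0.2]

```text
clock: 3.7
position: [0.4182, -0.1854, 0.1547]
eef_rot: [[0.984, 0.179, -0.0], [0.179, -0.984, 0.0], [-0.0, -0.0, -1.0]]
force: [0.1, 0.5, -1.5]
grip_width: 0.335
```

Run:
```python
from h import *
w=shot('wrist','w2.png'); print(arm.state()['position'],arm.state()['force'],arm.state()['torque'])
```

```text
[ 0.41822373 -0.18549374  0.15470896] [-0.61474306 -0.50600835 -1.02680071] [0.01090899 0.04752664 0.02304472]
```

View pics/w2.png

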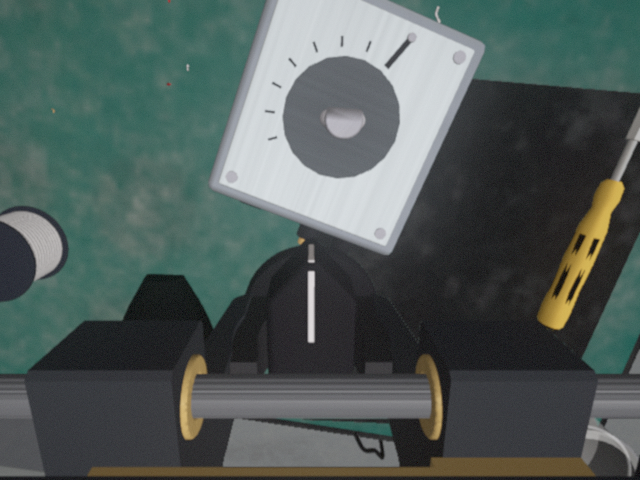

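The picture shows the bezel at (341,117), the shaft top at about (345,123) with its dark flat face on the left, the stop line at (400,50) and the held knob's line at x=311. I'll measure the bezel centre, the knob line and the shaft-top contour.

Run:
```python
from h import *
c=dict(np.load('pics/w2.npz'));P=pts(c);I=c['image'].astype(int);s=I.sum(2);T=c['world_from_camera']
print('cam',T[:3,3])
f=lambda m,h:np.array([cast(c,u,v,h)[:2] for v,u in np.argwhere(m)]).astype(np.float32)*1000
win=np.zeros((480,640),bool);win[50:182,278:405]=1
# bezel disc
m=(win&(s<330)).astype(np.uint8);k,L,S,C=cv2.connectedComponentsWithStats(m);i=1+S[1:,4].argmax()
X=f(L==i,.054);h=cv2.convexHull(X);print('bezel',cv2.fitEllipse(h),cv2.minEnclosingCircle(X))
w2=np.zeros_like(win);w2[95:150,315:375]=1
b=w2&(s>330); X=f(b,.073);print('bright',len(X),cv2.minAreaRect(X),X.mean(0),cv2.minEnclosingCircle(X))
z=w2&(P[...,2]>.069);X=f(z,.073);print('depth tip',len(X),P[z].mean(0),cv2.minAreaRect(X),cv2.minEnclosingCircle(X))
wl=np.zeros_like(win);wl[235:350,295:330]=1
X=f(wl&(I.min(2)>140),.15);l=cv2.fitLine(X,2,0,.01,.01).ravel();print('line',X.min(0),X.max(0),l,np.degrees(np.arctan2(l[1],l[0])))
u=f((P[...,2]>.045)&(P[...,2]<.058)&(I.min(2)>140)&(np.hypot(P[...,0]-.492,P[...,1]+.187)<.095),.052);print('unit',cv2.minAreaRect(u))
wm=np.zeros_like(win);wm[30:72,382:418]=1;X=f(wm&(s<250),.052);l=cv2.fitLine(X,2,0,.01,.01).ravel();print('stop',X.mean(0),np.degrees(np.arctan2(l[1],l[0])))
cv2.imwrite('pics/shaft.png',cv2.resize(c['image'][85:160,300:390],None,fx=8,fy=8,interpolation=2)[:,:,::-1])
```

```text
cam [ 0.48953009 -0.17240136  0.27588708]
bezel ((492.5229797363281, -187.3947296142578), (57.7760009765625, 57.89491271972656), 40.95497512817383) ((492.4292907714844, -187.37847900390625), 29.126937866210938)
bright 1087 ((490.6961669921875, -189.7662353515625), (27.12930679321289, 14.339357376098633), 87.15855407714844) [ 491.14755 -187.51251] ((488.4760437011719, -189.89837646484375), 14.21565055847168)
depth tip 1021 [ 0.49103776 -0.18723669  0.07522961] ((492.0037536621094, -184.65573120117188), (18.974149703979492, 22.942882537841797), 5.083612442016602) ((493.25323486328125, -183.28207397460938), 12.996936798095703)
line [ 418.98596 -185.94997] [ 447.9847  -179.20625] [ 9.8477370e-01  1.7384110e-01  4.3267743e+02 -1.8274265e+02] 10.011224
unit ((492.7947082519531, -188.00123596191406), (105.0152359008789, 115.1773910522461), 79.22615051269531)
stop [ 527.6496  -208.50096] -30.756449
```

View pics/shaft.png

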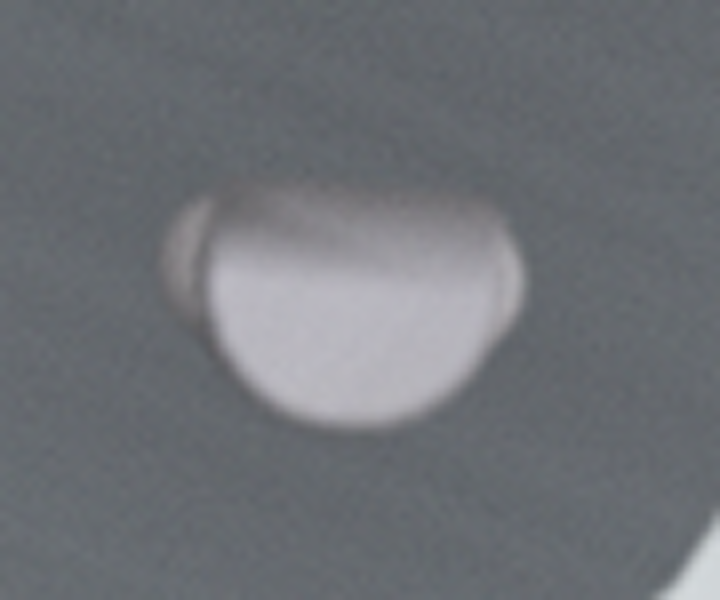

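The D-shaped shaft top is clear. Its flat faces image-up, turned about 3° clockwise, so roughly 7–8° in world. The bezel centre and stop line both put the axis at (492.45, -187.45), and the knob tip puts the knob axis at the TCP to within 0.2 mm.

Call:
send_rows:
  commands:
    - [[40,-1,0],[0,0,-2.5],0.2]
    - [[74,-1.2,0],[0,0,-2.5],0.2]
    - [[74,-1.2,-25],[0,0,-2.5],0.2]
    - [[74,-1.2,-40],[0,0,-2.5],0.2]
    - [[74,-1.2,-40],[0,0,-2.5],0.2]
    - [[74,-1.2,-40],[0,0,-2.5],0.2]
    - [[74,-1.2,-40],[0,0,-2.5],0.2]
    - [[74,-1.2,-40],[0,0,-2.5],0.2]

```text
clock: 4.55
position: [0.4923, -0.1878, 0.1156]
eef_rot: [[0.991, 0.135, 0.001], [0.135, -0.991, -0.001], [0.001, 0.001, -1.0]]
force: [0.1, -1.0, -0.6]
grip_width: 0.338
```

Run:
```python
from h import *
s=arm.state(); print(s['position'],s['force'],s['torque'],s['eef_rot'],s['joint_vel'])
```

```text
[ 0.49230532 -0.18775426  0.11564405] [ 0.07779693 -0.99824395 -0.60805068] [0.03500201 0.06796544 0.00135661] [[ 9.90874718e-01  1.34779106e-01  1.37328417e-03]
 [ 1.34780386e-01 -9.90875099e-01 -8.86153963e-04]
 [ 1.24131805e-03  1.06315933e-03 -9.99998664e-01]] [-0.00096539  0.00447512  0.00317144  0.00063749 -0.00273947 -0.00045621]
```

Call:
send_rows:
  commands:
    - [[0,0.2,-4],[0,0,0],0.2]
    - [[0,0.2,-6],[0,0,0],0.2]
    - [[0,0.2,-7.5],[0,0,0],0.2]
    - [[0,0.2,-8.2],[0,0,0],0.2]
    - [[0,0.2,-8.2],[0,0,0],0.2]

```text
clock: 5.05
position: [0.4921, -0.1875, 0.1071]
eef_rot: [[0.991, 0.135, 0.0], [0.135, -0.991, -0.0], [0.0, 0.0, -1.0]]
force: [-2.3, 1.2, 6.2]
grip_width: 0.336
```

Call:
send_rows:
  commands:
    - [[0,0,-0.5],[0,0,0],0.2]
    - [[0,0,-1],[0,0,0],0.2]
    - [[0,0,-1],[0,0,0],0.2]

```text
clock: 5.35
position: [0.4925, -0.1875, 0.1057]
eef_rot: [[0.991, 0.135, 0.002], [0.135, -0.991, -0.0], [0.001, 0.001, -1.0]]
force: [3.2, 0.2, 0.2]
grip_width: 0.339
```

Call:
send_rows:
  commands:
    - [[0,0,-0.5],[0,0,0],0.2]
    - [[0,0,-1],[0,0,0],0.2]
    - [[0,0,-1],[0,0,0],0.2]

```text
clock: 5.65
position: [0.4925, -0.1875, 0.1046]
eef_rot: [[0.991, 0.135, 0.001], [0.135, -0.991, -0.0], [0.001, 0.001, -1.0]]
force: [6.3, 0.7, -0.9]
grip_width: 0.339
```

Call:
send_rows:
  commands:
    - [[0,0,-0.5],[0,0,0],0.2]
    - [[0,0,-1],[0,0,0],0.2]
    - [[0,0,-1],[0,0,0],0.2]

```text
clock: 5.95
position: [0.4925, -0.1875, 0.1036]
eef_rot: [[0.991, 0.135, 0.001], [0.135, -0.991, -0.0], [0.001, 0.001, -1.0]]
force: [6.0, 0.8, 0.6]
grip_width: 0.337
```

Dropped in on the first try. The shaft is pushing the knob towards +x, so I'll centre it and slide down.

Call:
send_rows:
  commands:
    - [[0.4,0,-0.5],[0,0,0],0.2]
    - [[0.4,0,-1.5],[0,0,0],0.2]
    - [[0.4,0,-2.5],[0,0,0],0.2]
    - [[0.4,0,-3],[0,0,0],0.2]
    - [[0.4,0,-3],[0,0,0],0.2]

```text
clock: 6.45
position: [0.4926, -0.1874, 0.1004]
eef_rot: [[0.991, 0.135, 0.0], [0.135, -0.991, -0.0], [0.0, 0.0, -1.0]]
force: [5.7, 0.2, 0.0]
grip_width: 0.341
```

Run:
```python
from h import *
s=arm.state(); print(s['position'],s['force'],s['torque'])
```

```text
[ 0.4925724  -0.18742002  0.10044038] [5.74432329 0.19399119 0.04735412] [ 0.14224596 -0.8678442  -0.01479134]
```

Call:
send_rows:
  commands:
    - [[0.6,0,-0.5],[0,0,0],0.2]
    - [[0.6,0,-1],[0,0,0],0.2]
    - [[0.6,0,-1],[0,0,0],0.2]

```text
clock: 6.75
position: [0.4927, -0.1873, 0.0992]
eef_rot: [[0.991, 0.135, -0.001], [0.135, -0.991, 0.0], [-0.001, -0.001, -1.0]]
force: [2.6, 0.7, -1.4]
grip_width: 0.335
```

Call:
send_rows:
  commands:
    - [[0.3,0,-0.5],[0,0,0],0.2]
    - [[0.3,0,-1],[0,0,0],0.2]
    - [[0.3,0,-1.5],[0,0,0],0.2]
    - [[0.3,0,-2],[0,0,0],0.2]
    - [[0.3,0,-2],[0,0,0],0.2]

```text
clock: 7.25
position: [0.4932, -0.1874, 0.0975]
eef_rot: [[0.991, 0.135, -0.0], [0.135, -0.991, 0.0], [-0.0, -0.0, -1.0]]
force: [-0.4, -0.1, 1.0]
grip_width: 0.337
```

Call:
send_rows:
  commands:
    - [[0,0,-0.5],[0,0,0],0.2]
    - [[0,0,-1],[0,0,0],0.2]
    - [[0,0,-1],[0,0,0],0.2]

```text
clock: 7.55
position: [0.4935, -0.1875, 0.0969]
eef_rot: [[0.991, 0.135, 0.001], [0.135, -0.991, -0.0], [0.001, 0.001, -1.0]]
force: [-0.6, 0.5, 4.1]
grip_width: 0.338
```

Call:
send_rows:
  commands:
    - [[0,0,-0.5],[0,0,0],0.2]
    - [[0,0,-1],[0,0,0],0.2]
    - [[0,0,-1],[0,0,0],0.2]

```text
clock: 7.85
position: [0.4936, -0.1875, 0.0957]
eef_rot: [[0.991, 0.135, 0.001], [0.135, -0.991, -0.0], [0.001, 0.0, -1.0]]
force: [2.1, 0.2, 2.0]
grip_width: 0.338
```

Call:
send_rows:
  commands:
    - [[0,0,-0.5],[0,0,0],0.2]
    - [[0,0,-1],[0,0,0],0.2]
    - [[0,0,-1],[0,0,0],0.2]

```text
clock: 8.15
position: [0.4932, -0.1873, 0.0942]
eef_rot: [[0.991, 0.135, -0.0], [0.135, -0.991, 0.0], [-0.0, -0.0, -1.0]]
force: [1.6, 0.9, 0.3]
grip_width: 0.333
```

Call:
send_rows:
  commands:
    - [[0,0,-0.5],[0,0,0],0.2]
    - [[0,0,-1],[0,0,0],0.2]
    - [[0,0,-1],[0,0,0],0.2]

```text
clock: 8.45
position: [0.4931, -0.1873, 0.0932]
eef_rot: [[0.991, 0.135, -0.001], [0.135, -0.991, 0.0], [-0.001, -0.0, -1.0]]
force: [1.0, 0.9, -2.9]
grip_width: 0.339
```

Call:
send_rows:
  commands:
    - [[0,0,-0.5],[0,0,0],0.2]
    - [[0,0,-1],[0,0,0],0.2]
    - [[0,0,-1],[0,0,0],0.2]

```text
clock: 8.75
position: [0.4932, -0.1873, 0.0922]
eef_rot: [[0.991, 0.135, -0.0], [0.135, -0.991, 0.0], [-0.0, -0.0, -1.0]]
force: [0.8, -0.4, -2.4]
grip_width: 0.338
```

Call:
send_rows:
  commands:
    - [[0,0,-0.5],[0,0,0],0.2]
    - [[0,0,-1],[0,0,0],0.2]
    - [[0,0,-1],[0,0,0],0.2]

```text
clock: 9.05
position: [0.4932, -0.1873, 0.0912]
eef_rot: [[0.991, 0.135, -0.0], [0.135, -0.991, 0.0], [-0.0, -0.0, -1.0]]
force: [0.5, 0.3, -4.8]
grip_width: 0.338
```

Call:
send_rows:
  commands:
    - [[0,0,-0.5],[0,0,0],0.2]
    - [[0,0,-1],[0,0,0],0.2]
    - [[0,0,-1],[0,0,0],0.2]

```text
clock: 9.35
position: [0.4932, -0.1873, 0.0902]
eef_rot: [[0.991, 0.135, -0.0], [0.135, -0.991, 0.0], [-0.0, -0.0, -1.0]]
force: [1.3, 0.2, -6.1]
grip_width: 0.334
```

Call:
send_rows:
  commands:
    - [[0,0,-0.5],[0,0,0],0.2]
    - [[0,0,-1],[0,0,0],0.2]
    - [[0,0,-1],[0,0,0],0.2]

```text
clock: 9.65
position: [0.4933, -0.1874, 0.0896]
eef_rot: [[0.991, 0.135, 0.0], [0.135, -0.991, -0.0], [0.0, 0.0, -1.0]]
force: [-0.6, 0.8, -2.4]
grip_width: 0.34
```

Call:
send_rows:
  commands:
    - [[0,0,-0.4],[0,0,0],0.2]
    - [[0,0,-0.8],[0,0,0],0.2]
    - [[0,0,-0.8],[0,0,0],0.2]

```text
clock: 9.95
position: [0.4934, -0.1875, 0.0888]
eef_rot: [[0.991, 0.135, 0.0], [0.135, -0.991, -0.0], [0.0, 0.0, -1.0]]
force: [1.1, 0.0, -0.9]
grip_width: 0.337
```

Now at the home height (TCP 0.0888, underside about 0.054). I'll press lightly and check with the scene camera's depth.

Call:
send_rows:
  commands:
    - [[0,0,-0.5],[0,0,0],0.2]
    - [[0,0,-1.0],[0,0,0],0.2]
    - [[0,0,-1.0],[0,0,0],0.2]

```text
clock: 10.25
position: [0.4935, -0.1875, 0.0887]
eef_rot: [[0.991, 0.135, 0.001], [0.135, -0.991, -0.0], [0.0, 0.001, -1.0]]
force: [-3.7, 1.5, 10.5]
grip_width: 0.335
```

Run:
```python
from h import *
s=arm.state(); print(s['position'],s['force'],s['joint_pos'])
c=shot('wrist','w3.png');P=pts(c);I=c['image'].astype(int)
m=np.zeros((480,640),bool);m[240:345,300:322]=1;m&=I.min(2)<90
print(np.percentile(P[m][:,2],[5,25,50,75,95]))
p=dict(np.load('pics/w2.npz'));Q=pts(p);print('before',np.percentile(Q[m][:,2],[5,25,50,75,95]))
```

```text
[ 0.49345612 -0.18753473  0.08874974] [-3.7259686   1.50930686 10.45087862] [-5.85271079e-01  5.24942256e-01  1.68860764e+00 -1.35830176e-04
  9.27309576e-01  8.50350636e-01]
[0.06173608 0.08274352 0.08401865 0.08454841 0.08523075]
before [0.12803433 0.14866579 0.14993104 0.15044879 0.15110268]
```

View pics/w3.png

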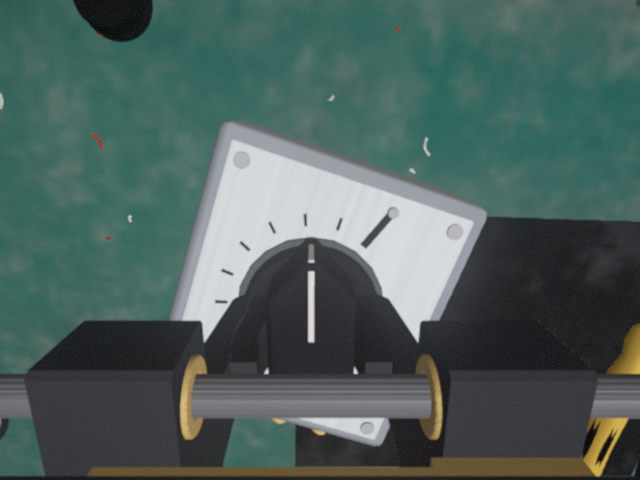

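The knob is home: the bar top is at 0.084 = 0.054 + 0.030, and there is hard contact at 10 N. I'll ease the press and turn clockwise.

Call:
send_rows:
  commands:
    - [[-0.2,0,0.8],[0,0,0],0.2]
    - [[-0.2,0,0.8],[0,0,-4],0.2]
    - [[-0.2,-0.1,0.8],[0,0,-9],0.2]
    - [[-0.2,-0.2,0.8],[0,0,-14],0.2]
    - [[-0.2,-0.2,0.8],[0,0,-19],0.2]
    - [[-0.2,-0.3,0.8],[0,0,-24],0.2]
    - [[-0.2,-0.3,0.8],[0,0,-28],0.2]
    - [[-0.2,-0.3,0.8],[0,0,-28],0.2]

```text
clock: 11.1
position: [0.4936, -0.188, 0.0888]
eef_rot: [[0.938, -0.347, 0.001], [-0.347, -0.938, -0.001], [0.002, 0.0, -1.0]]
force: [2.0, -0.8, 1.4]
grip_width: 0.34
```

Run:
```python
from h import *
s=arm.state(); print(s['position'],s['force'],s['torque'])
```

```text
[ 0.4935535  -0.1879718   0.08878987] [ 1.99265933 -0.77194659  1.44215406] [-0.04344398 -0.19378977 -0.01875102]
```

Call:
send_rows:
  commands:
    - [[0,0,0],[0,0,-3],0.2]
    - [[0,-0.1,0],[0,0,-6],0.2]
    - [[0,-0.1,0],[0,0,-9],0.2]
    - [[0,-0.1,0],[0,0,-11],0.2]
    - [[0,-0.1,0],[0,0,-11],0.2]

```text
clock: 11.6
position: [0.4934, -0.1882, 0.0888]
eef_rot: [[0.856, -0.518, 0.001], [-0.518, -0.856, -0.001], [0.001, 0.0, -1.0]]
force: [0.9, -1.5, 2.2]
grip_width: 0.337
```

Run:
```python
from h import *
s=arm.state(); print(s['position'],s['force'],s['torque'],np.degrees(np.arctan2(s['eef_rot'][1][0],s['eef_rot'][0][0])))
```

```text
[ 0.4934424  -0.18815925  0.08879273] [ 0.93270401 -1.49120138  2.24361969] [-0.13545304 -0.16369757  0.02422318] -31.172325640082676
```

Call:
send_rows:
  commands:
    - [[0,0,0],[0,0,-2],0.2]
    - [[0,0,0],[0,0,-4],0.2]
    - [[0,0,0],[0,0,-4],0.2]

```text
clock: 11.9
position: [0.4934, -0.1882, 0.0888]
eef_rot: [[0.818, -0.576, 0.001], [-0.576, -0.818, -0.001], [0.001, 0.0, -1.0]]
force: [1.9, -1.9, 1.9]
grip_width: 0.338
```

Run:
```python
from h import *
s=arm.state(); print(s['position'],s['force'],s['torque'],np.degrees(np.arctan2(s['eef_rot'][1][0],s['eef_rot'][0][0])))
```

```text
[ 0.49341555 -0.18816786  0.08879642] [ 1.860589   -1.86118765  1.90419602] [-0.24296475 -0.10199631 -0.05149489] -35.160556064253825
```

Call:
send_rows:
  commands:
    - [[0,0,0],[0,0,-1.5],0.2]
    - [[0,0,0],[0,0,-3],0.2]
    - [[0,0,0],[0,0,-3],0.2]

```text
clock: 12.2
position: [0.4935, -0.1881, 0.0888]
eef_rot: [[0.785, -0.62, 0.001], [-0.62, -0.785, -0.001], [0.001, -0.0, -1.0]]
force: [3.2, -3.5, 2.5]
grip_width: 0.334
```

Run:
```python
from h import *
s=arm.state(); print(s['position'],s['force'],s['torque'],np.degrees(np.arctan2(s['eef_rot'][1][0],s['eef_rot'][0][0])))
c=shot('wrist','w4.png');I=c['image'].astype(int)
wl=np.zeros((480,640),bool);wl[235:350,280:345]=1
X=np.array([cast(c,u,v,.084)[:2] for v,u in np.argwhere(wl&(I.min(2)>140))]).astype(np.float32)*1000
l=cv2.fitLine(X,2,0,.01,.01).ravel();print('line deg',np.degrees(np.arctan2(l[1],l[0])),len(X))
```

```text
[ 0.4934982  -0.18811363  0.08880153] [ 3.22734621 -3.48022711  2.48771877] [-0.4169626  -0.43377625  0.03908095] -38.282297573758804
line deg -39.962006 905
```

The lateral load rises at -38°, which is the end stop plus the bore play. I'll back off inside the play to about -33°, release gently and lift away.

Call:
send_rows:
  commands:
    - [[0,0,0],[0,0,2.5],0.2]
    - [[0,0,0],[0,0,5],0.2]
    - [[0,0,0],[0,0,5],0.2]
    - [[0,0,0],[0,0,5],0.8]
    - [[0,0,0],[0,0,5],0.8]
    - [[0,0,0],[0,0,5],0.8]
    - [[0,0,0],[0,0,5],0.8]
    - [[0,0,0],[0,0,5],0.8]

```text
clock: 13.05
position: [0.4929, -0.1877, 0.0884]
eef_rot: [[0.836, -0.548, -0.001], [-0.548, -0.836, 0.0], [-0.001, -0.0, -1.0]]
force: [0.5, 0.3, 0.8]
grip_width: 0.764
```

Call:
send_rows:
  commands:
    - [[0,0,15],[0,0,0],0.8]
    - [[0,0,45],[0,0,0],0.8]
    - [[-20,0,85],[0,0,0],0.8]
    - [[-45,0,100],[0,0,0],0.8]
    - [[-60,20,100],[0,0,0],0.8]
    - [[-60,20,100],[0,0,0],0.8]
    - [[-60,20,100],[0,0,0],0.8]
    - [[-60,20,100],[0,0,0],0.8]

```text
clock: 13.85
position: [0.4335, -0.1682, 0.1883]
eef_rot: [[0.836, -0.548, -0.0], [-0.548, -0.836, 0.0], [-0.0, 0.0, -1.0]]
force: [0.3, 0.2, -1.3]
grip_width: 0.794
```

Run:
```python
from h import *
s=arm.state(); print(s['position'],s['force'],s['grip_width'])
c=shot('wrist','w5.png');P=pts(c);I=c['image'].astype(int)
m=(np.hypot(P[...,0]-.4925,P[...,1]+.1874)<.035)&(P[...,2]>.079)&(P[...,2]<.095)
X=np.array([cast(c,u,v,.084)[:2] for v,u in np.argwhere(m)]).astype(np.float32)*1000
print('top',np.median(P[m][:,2]),cv2.minAreaRect(X),len(X))
w=m&(I.min(2)>130);X=np.array([cast(c,u,v,.084)[:2] for v,u in np.argwhere(w)]).astype(np.float32)*1000
l=cv2.fitLine(X,2,0,.01,.01).ravel();print('line deg',np.degrees(np.arctan2(l[1],l[0])),len(X))
```

```text
[ 0.43353059 -0.16819881  0.18834013] [ 0.32843944  0.18287166 -1.28733618] 0.7941374348571826
top 0.08419556223662013 ((494.187744140625, -188.79672241210938), (29.682693481445312, 56.276573181152344), 56.65109634399414) 5262
line deg -35.473137 296
```

View pics/w5.png

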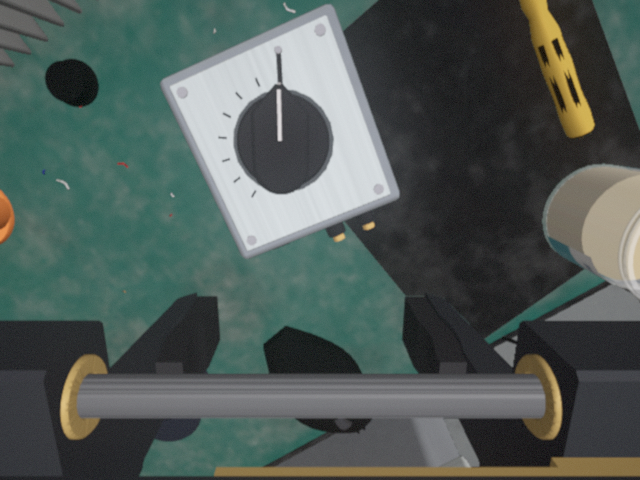

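The picture shows the knob seated at (283,140), pointing straight at the stop line at (278,65), with the gripper clear.

```bash
python3 -c "
from rig import arm
print(arm.finish_job())"
```

```text
the job is handed in; nothing more can be done
None
```

The knob is back on the shaft, home on the panel and pointing at the stop line. The gripper is open and clear, and I've handed the job in.

**What I did:** I gripped the loose black knob by its bar. The wrist picture showed which way the shaft's flat faced, so I lined the knob up and pressed lightly. It rose to about 6 N and then dropped in without a search. I slid it down past the sprung balls until it sat hard on the bezel at about 10 N. I then turned it clockwise from about 8° to -38°, eased it back to about -33° within the play in the bore, and let go.

**Last checks:**
- **Height:** the top of the bar is at 84.2 mm; home is 84 mm.
- **Centring:** the knob's axis is about 0.7 mm from the shaft's.
- **Direction:** the bar points at -33.3° and the stop line at -30.7°, so about 2.6° apart. A fit of the white line alone gave -35.5°, which is still inside the 12° limit.
- **Forces:** the highest reading I saw was about 11 N, but I only read forces at the end of each move.

**Less certain:**
- **End stop:** I did not feel a clear torque rise there because the signal was too noisy. I judged it from the rising sideways force and from the angle.
- **Snap:** I did not see the 10–15 N push needed to get past the balls in the readings. I judged the snap from a downward pull on the knob near the end and from the final height.
- **Bystanders:** I did not measure them again at the end. The force readings showed no contact with them.

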